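# Swing the bench magnifier over the ore and lock it

## Task

Bring the bench magnifier over the rough lump of ore: push its arm round with a fingertip until the lens is centred above the ore, then push the small locking lever on top of the post clockwise (seen from above) all the way to its stop. Pushing is all it takes: lift nothing, keep off the lens itself, and leave the ore and everything else lying where it is.

Things in the scene. Friction and masses are not known exactly. Their poses are not given: they have to be found in the camera images.
- magnifier: Fixed bench magnifier: round grey foot (110 mm diameter, 20 mm high) with an upright post. Origin: on the post's axis, at the work surface. Arm and lever both turn about the post's axis. The arm points along this frame's -x axis (roughly towards the robot) when joint lens_arm is 0. Top of it all: 132 mm up.
- lens_arm (a joint): Angle (rad) of the magnifier's arm about the post, growing counter-clockwise seen from above, range -1.3 to 1.3. Stiff with friction: about 2.5 N at 110 mm from the post moves it slowly; it stays where it is left.
- push_point (a point): Point in the middle of the arm bar (mid thickness, mid height, 87.5 mm above the surface), 110 mm out from the post axis: push sideways here, from either side. The bar is level, flat aluminium on edge: 10 mm thick, 25 mm high (75 to 100 mm above the surface), from the 36 mm wide hub at the post to about 155 mm out, where the lens ring begins.
- lens_center (a point): Centre of the round lens, set in a dark ring, 94 mm outer diameter, 10 mm thick, carried level on the end of the arm. This point is 200 mm from the post axis and 87.5 mm above the surface. Its x axis points along the arm back to the post.
- clamp_lever (a joint): Locking lever on top of the post, angle in rad: 0 to 1.5, growing clockwise seen from above; 1.5 is the stop (locked), it starts loose between 0 and 0.35. At value q it points, in the magnifier's frame, 0.8 - q rad counter-clockwise from +x (away from the robot). About 2 N at the grip turns it; it stays where left and does not move the arm.
- lever_grip (a point): Point on the lever's axis, 65 mm out from the post axis and 122 mm above the surface, in the middle of its black grip (round, 16 mm diameter, from 45 to 95 mm out). Nothing stands beneath the lever but the foot.
- ore: Loose rough angular lump of raw copper ore, about 62 mm across and 45 mm high, 0.33 kg, lying on the mat to one side of the arm, under the path of the lens. Origin: centre of its underside. Its centre lies within 10 mm of the circle the lens centre travels.
- pebble: Loose smooth round dome-shaped polished pebble, 62 mm diameter, 32 mm high, on the other side of the arm, under the path of the lens (not the one to look at). Origin: centre of its underside.
- mold: Silicone cabochon mold, 85 x 65 x 13 mm, four pockets, lying flat on the mat below the arm. Origin: centre of its underside. Leave alone.
- trivet: Round ceramic trivet, 150 mm diameter, 14 mm high. Origin: centre of its underside. Leave alone.
- tweezer: Steel tweezer, 135 mm long, 8 mm high. Origin: underside, mid length. Leave alone.
- jar: Closed jar, 54 mm diameter, 75 mm high. Origin: centre of its underside. Leave alone.
- brush: Hand brush 160 mm long. Origin: underside. Leave alone.
Not all that is in view belongs to the job. What is shaped like the ore but blue, pink or turquoise is not meant.

How it is judged:
On the way, in this order (a step that is already met when the one before it is completed fails the run):
1. the lens stands still with its centre within 16 mm (horizontally) of the ore's centre, the lever still loose (below 0.6 rad) (horizontal distance between lens_center and ore below 0.016 m and velocity of joint lens_arm between -0.05 and 0.05 rad/s and value of joint clamp_lever below 0.6 rad), for 0.3 s.
2. the locking lever is at its stop (above 1.38 rad), the lens still over the ore (horizontal distance between lens_center and ore below 0.016 m and value of joint clamp_lever above 1.38 rad), for 0.2 s.
At the end, for the whole second after the job is handed in: The lens centre is within 16 mm horizontally of the ore's centre and at rest, the locking lever is above 1.38 rad (stop at 1.5), and the ore lies at rest within 15 mm of where it was (all of step 2 and velocity of joint lens_arm between -0.05 and 0.05 rad/s and linear speed of ore below 0.02 m/s and distance of ore from where it was at the start of the episode below 0.015 m); the robot touches nothing.
It fails at once if the lens is touched (over 0.5 N) (contact force between lens_arm_c2 and anything else above 0.5 N).
It fails at once if the ore is shifted or lifted by more than 15 mm (distance of ore from where it was at the start of the episode above 0.015 m).
It fails at once if a bystander (pebble, mold, trivet, tweezer, jar or brush) is shifted or lifted by more than 15 mm (distance of any of pebble, mold, trivet, tweezer, jar, brush from where it was at the start of the episode above 0.015 m).
It also fails if it takes over 58 s, if anything falls off the work surface, if the arm or the gripper's body presses on something with over 40 N, if the wrist force passes 120 N, or if a joint passes its speed limit or range.

## Robot

A 6-joint arm with a two-finger parallel gripper is mounted at the origin on the work surface. World frame = base frame: x ahead of the robot, y to its left, z up, the work surface at z = 0. Lengths are in m, angles in rad, forces in N, time in s.
With the tool pointing down it reaches from about 0.425 to 0.925 m from the base axis. Payload 12.5 kg.
Tool frame: the origin (TCP) lies on the centre line of the jaws, within the pads' length; the fingertips stand env.tip_extent ahead of it and the grasp point (between the pads) lies 11 mm behind it (env.tip_extent is the distance from the TCP to the fingertips, in m); z points along the fingers, y is the line along which they close (so a half turn about z gives the same grasp; the last joint's range is limited). The gripper opens to 85 mm and grips with 20 to 120 N. Pads are 22 mm wide; open, the fingers measure 114 mm over their backs; the gripper's body (76 mm by 85 mm) begins 54 mm behind the grasp point. The pads swing forward as they close: fully open they stand 13 mm farther back than shut.
Start: joints at [-1.36, 0.491, 1.559, -0, 1.092, -0.106], TCP at [0.195, -0.594, 0.239] pointing down, gripper open.
Joint ranges: [-3.1, 3.1], [-0.84, 2.19], [0.05, 2.79], [-1.13, 4.28], [0.06, 2.93], [-2.69, 2.69]. Speed limits (rad/s): [2.22, 2.22, 2.79, 3.14, 3.14, 3.14].

## Interface

Orientations are given as a rotation vector (axis times angle).
In Python, from rig import env gives the robot as it stands. Calls block until the motion is done:
- env.move_to(position, orientation): joint-space move of the TCP to a pose.
- env.servo_line(position, max_speed=0.15, attitude=None, f_stop=None): straight line of the TCP; attitude=None keeps the orientation; max_speed is the mean speed in m/s. With f_stop (N) it stops when the force on the tool has changed by that much, and returns True; else False.
- env.movej(angles): joint-space move.
- env.gripper_to(opening): finger opening in m; the grip force is fixed at half the most; returns when the fingers have stopped.
- env.pause(seconds).
- env.inverse_kinematics(position, orientation): joint angles nearest the present ones, or None.
- env.capture(name): name is "side" or "top"; returns the picture (400x640x3 uint8, red, green, blue); there is no depth.
- env.camera_info(name): a dict with "K" (3x3 intrinsics, pixels), "k1" (the pictures are not rectified: a ray, as slopes to the right and down, at radius r is drawn at 1 + k1 r^2 times it, then the intrinsics apply), "xyz" and "rotation" of the camera in the world. Camera axes: x right, y up, looking along -z (the intrinsics and any distortion apply to the point x, -y, -z); pixel columns grow to the right and rows downward; lengths in m; the calibration is good to about 2 mm. A picture is of the moment at which its call begins. camera_info takes no time and is no camera call.
A pose or a line that the arm cannot do raises env.IKError and nothing moves.
- env.close_job(): hands the job in; it is judged then, once.
Readings, each from a call of its own:
- env.current_t(): time.
- env.current_joint_pos(): joint angles.
- env.current_qd(): joint speeds.
- env.current_joint_torque(): joint torques, N m.
- env.current_eef_pos(): TCP position.
- env.current_ee_rot(): TCP orientation.
- env.current_contact_force(): force on the tool from outside, world axes, zero at the start.
- env.current_moment(): the same for the moment, N m.
- env.current_finger_gap(): finger opening in m.
- env.current_grasp_force(): force on a finger pad.
Only numpy, scipy, OpenCV 4.12 (cv2) and the standard library are available. Lean on these libraries where they do the work, as an engineer would, in place of code of your own. Each camera call takes 0.05 s, during which the arm holds its last target. There are 200 camera calls.

## Working session

There is one attempt and no reset: what is moved stays moved. The work goes in short steps, each a Python script; the robot and the scene stay as the last script left them, time stands still between calls to the robot, and variables do not carry over. Pictures are saved under pics/ and viewed, at most 10 in all, crops included, and the job is handed in when it is done.

```bash
mkdir -p pics
python3 - <<'E'
from rig import env
import cv2
for n in("top","side"):
    cv2.imwrite(f"pics/{n}0.png",env.capture(n)[:,:,::-1]); c=env.camera_info(n); print(n,c)
print(env.tip_extent,env.current_eef_pos(),env.current_ee_rot(),env.current_t())
E
```

```text
top {'K': array([[418.50057727,   0.        , 322.47364348],
       [  0.        , 418.50057727, 193.97660825],
       [  0.        ,   0.        ,   1.        ]]), 'k1': 0.003503960819753353, 'xyz': array([0.40410141, 0.04111583, 1.19047342]), 'rotation': array([ 0.11133475, -0.0939957 , -1.56821981])}
side {'K': array([[391.76238174,   0.        , 319.14229988],
       [  0.        , 391.76238174, 205.82465533],
       [  0.        ,   0.        ,   1.        ]]), 'k1': -0.0494140198987034, 'xyz': array([ 0.34912513, -0.74925649,  0.82958353]), 'rotation': array([ 0.83388903, -0.09895277, -0.23820486])}
0.008 [ 0.19467853 -0.593685    0.23879618] [-3.10127702e+00 -4.95347216e-01  1.18359959e-04] 0.1
```

View pics/top0.png

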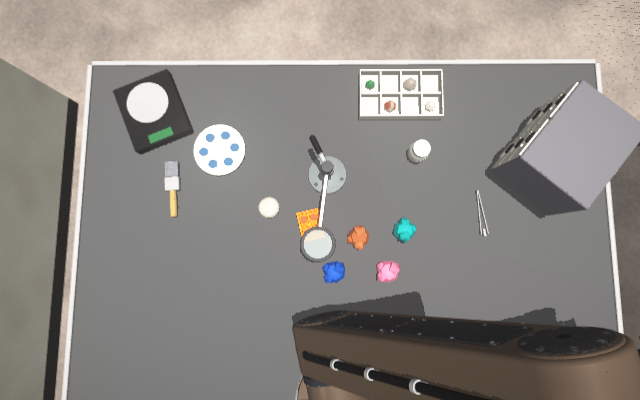

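View pics/side0.png

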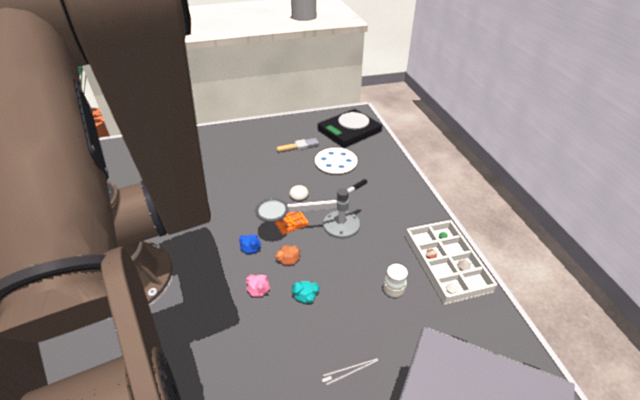

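Top view: post at about (327,168), lens at (318,244), copper ore at (358,237), pebble at (269,207), lever pointing up to (313,138). I'll enlarge both views for precise pixels.

```bash
python3 - <<'E'
import cv2
a=cv2.imread("pics/top0.png")[125:275,250:400]; b=cv2.imread("pics/side0.png")[170:310,230:410]
cv2.imwrite("pics/c1.png",cv2.resize(a,None,fx=4,fy=4,interpolation=cv2.INTER_CUBIC))
cv2.imwrite("pics/c2.png",cv2.resize(b,None,fx=4,fy=4,interpolation=cv2.INTER_CUBIC))
E
cat > h.py <<'E'
import numpy as np, cv2
from scipy.spatial.transform import Rotation as R
from rig import env
def ray(n,u,v):
    c=env.camera_info(n)
    # projection scales r by 1+k1 r^2
    p=cv2.undistortPoints(np.array([[[u,v]]],float),c["K"],np.array([c["k1"],0,0,0,0.]))[0,0]
    return c["xyz"], R.from_rotvec(c["rotation"]).apply([p[0],-p[1],-1])
def at(n,u,v,z):
    o,d=ray(n,u,v); return o+d*(z-o[2])/d[2]
E
```

```text
(no output)
```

View pics/c1.png

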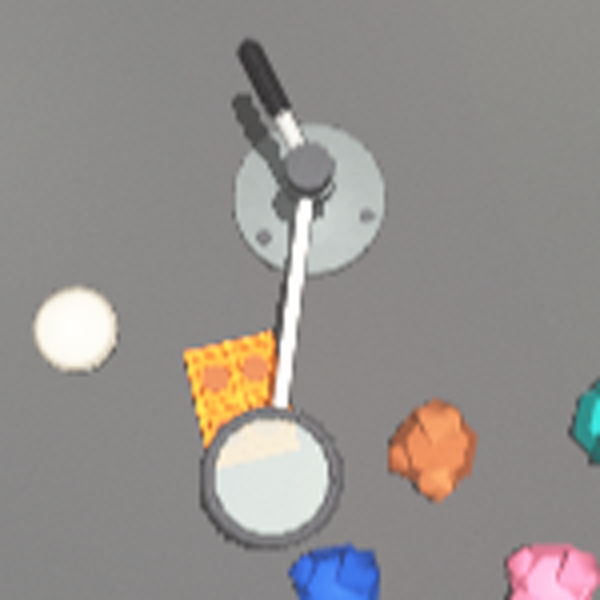

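View pics/c2.png

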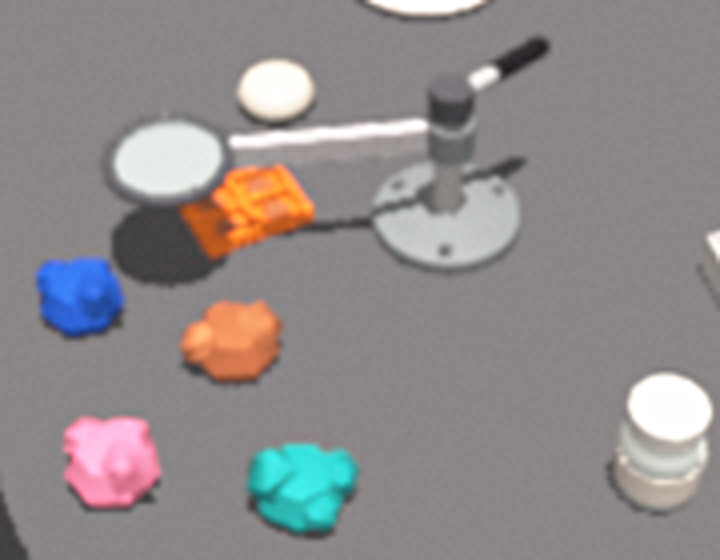

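Copper ore: top crop centre (433,450), side crop (233,340). Lens ring: top (272,477), side (169,159). Foot: top (309,198), side (446,215). Lever tip: top (248,42).

Run:
```python
from h import *
def T(n,x,y,z):
    o=(250,125) if n=="top" else (230,170)
    return at(n,(x+.5)/4-.5+o[0],(y+.5)/4-.5+o[1],z)
np.set_printoptions(precision=4,suppress=True)
for l,*a in [("foot","top",309,198.5,.018),("hub","top",310,169,.130),("foot","side",446.5,215,.018),("hub","side",451,91,.130),
 ("lens","top",272,477,.09),("lens","side",169,159,.0905),("ore","top",433,450,.02),("ore","side",233,340,.022),
 ("levtip","top",248,45,.124),("levtip","side",543,45,.124),("peb","top",76,329,.01)]:
    print(l,T(*a))
```

```text
foot [0.6148 0.0417 0.018 ]
hub [0.614 0.041 0.13 ]
foot [0.6113 0.0335 0.018 ]
hub [0.6134 0.0419 0.13  ]
lens [0.4174 0.0659 0.09  ]
lens [0.4165 0.0662 0.0905]
ore [ 0.4369 -0.0444  0.02  ]
ore [ 0.4354 -0.0492  0.022 ]
levtip [0.6978 0.0815 0.124 ]
levtip [0.6951 0.0813 0.124 ]
peb [0.5225 0.207  0.01  ]
```

```bash
cat >> h.py <<'E'
post=np.array([.6138,.0412]); ore=np.array([.4362,-.0465])
def rv(yaw): return np.pi*np.array([np.cos(yaw/2),np.sin(yaw/2),0])
def pose(th,r,d,z):   # TCP at radius r, d behind (clockwise of) the bar's line at angle th
    u=np.array([np.cos(th),np.sin(th)]); t=np.array([-u[1],u[0]])
    return np.array([*(post+r*u-d*t),z])
th0=np.arctan2(.0660-post[1],.4170-post[0]); th1=np.arctan2(*(ore-post)[::-1])+2*np.pi
E
python3 - <<'E'
from h import *
print(th0,th1,np.linalg.norm(ore-post))
y0=th0-np.pi
env.gripper_to(0)
p=env.current_eef_pos()
env.servo_line([p[0]*.75,p[1]*.75,.3])
q=np.array(env.current_joint_pos()); print(q)
q[0]=.15; env.movej(q)
env.move_to(pose(th0,.108,.06,.25),rv(y0)); print(env.current_joint_pos())
env.servo_line(pose(th0,.108,.06,.087)); print(env.current_contact_force())
r=env.servo_line(pose(th0,.108,.0,.087),max_speed=.02,f_stop=1.5)
e=env.current_eef_pos(); print(r,e,env.current_contact_force(),env.current_t())
t=np.array([-np.sin(th0),np.cos(th0)]); print("offset d",-(e[:2]-post)@t)
cv2.imwrite("pics/s1.png",env.capture("side")[:,:,::-1])
E
```

```text
3.0162371591267405 3.6002730422107554 0.19807334500128992
[-1.39504030e+00  2.02122919e-01  1.83904517e+00  4.36551380e-07
  1.10068873e+00 -1.40962731e-01]
[9.29488399e-02 3.39685011e-01 1.78456652e+00 1.65567767e-05
 1.01725286e+00 1.78841550e+00]
[-0.0751277   0.34526846 -0.12793023]
True [0.50899664 0.0742792  0.08676221] [-0.02724707  0.40540942 -0.31987264] 9.25
offset d 0.01971634107871405
```

View pics/s1.png

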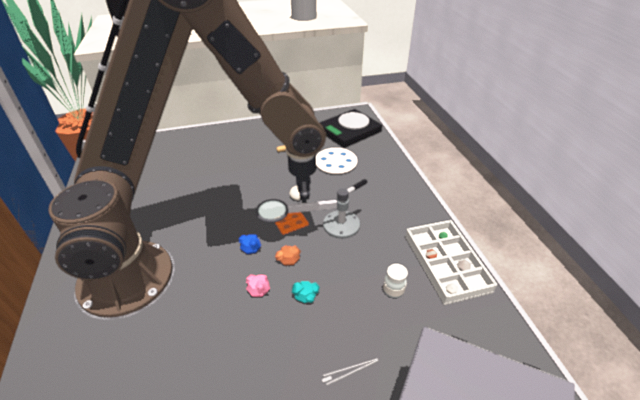

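The closed fingertip (303,195) touches the bar, well clear of the lens (272,210), and the contact offset is 19.7 mm as expected. Pushing now.

Run:
```python
from h import *
for th in np.linspace(th0,th1-.03,7)[1:]:
    env.servo_line(pose(th,.108,.0197,.087),max_speed=.035,attitude=rv(th-np.pi))
    print(th,np.round(env.current_contact_force(),1))
e=pose(th,.108,.05,.087); env.servo_line(e,max_speed=.1)
e[2]=.2; env.servo_line(e)
print(env.current_t())
s=env.capture("side")[:,:,::-1]
cv2.imwrite("pics/s2.png",cv2.resize(s[170:310,230:410],None,fx=4,fy=4,interpolation=cv2.INTER_CUBIC))
```

```text
3.108576472974076 [-0.9  0.8 -0.6]
3.200915786821412 [-0.7 -0.3 -0.8]
3.2932551006687483 [ 0.1  0.3 -0.1]
3.385594414516084 [-0.3  1.   0.1]
3.4779337283634195 [-0.5  0.7 -0.1]
3.5702730422107556 [-0.8  0.   0. ]
13.3083
```

View pics/s2.png

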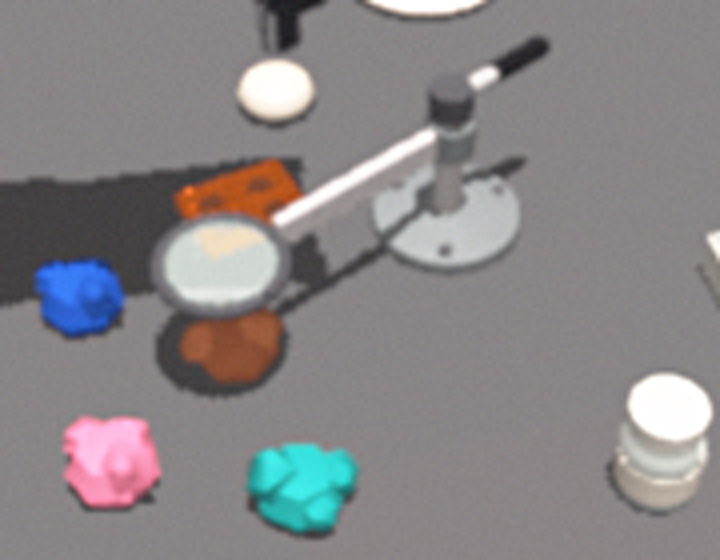

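Lens ring is now at crop (222,265), above the ore (233,340). I'll compute the remaining error and take an unobstructed top view from the lever's approach pose.

Run:
```python
from h import *
L=at("side",(222.5)/4-.5+230,(266)/4-.5+170,.0905); print(L,L[:2]-ore,np.arctan2(*(L[:2]-post)[::-1])+2*np.pi,th1)
l=np.arctan2(.0813-post[1],.6965-post[0]); print("lever",l)
# wait pose beside the lever, finger ccw of it
P=pose(l,.065,-.06,.25); env.move_to(P,rv(l)); print(env.current_joint_pos(),env.current_t())
s=env.capture("top")[:,:,::-1]
cv2.imwrite("pics/t2.png",cv2.resize(s[125:275,250:400],None,fx=4,fy=4,interpolation=cv2.INTER_CUBIC))
```

```text
[ 0.43333736 -0.04419173  0.0905    ] [-0.00286264  0.00230827] 3.583556902718583 3.6002730422107554
lever 0.45148275898067625
[ 8.81682161e-02  5.29664426e-01  1.46185163e+00 -1.97168589e-04
  1.15254658e+00  1.20746790e+00] 14.1083
```

View pics/t2.png

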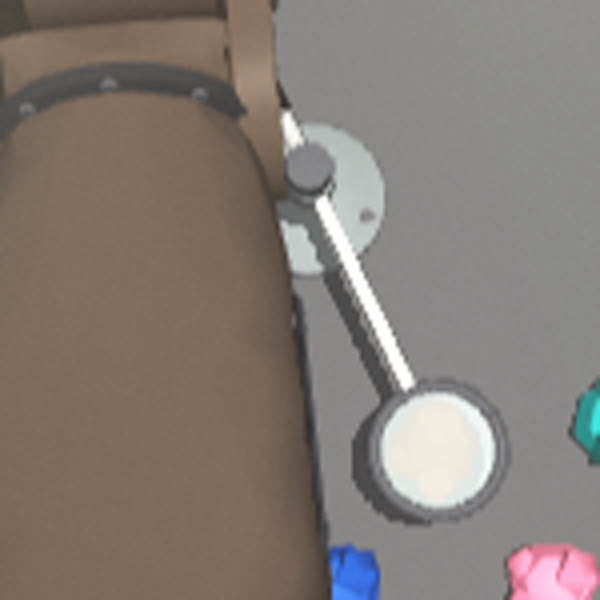

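The lens is within about 4 mm of the ore in both views: top lens centre at crop (438,450), ore at (433,450). Next is the lever, using the half-turned wrist so the last joint keeps its range.

Run:
```python
from h import *
L=at("top",438.5/4-.5+250,450.5/4-.5+125,.09); print(L[:2]-ore)
l=.4515
env.move_to(pose(l,.067,-.05,.25),rv(l+np.pi)); print(env.current_joint_pos())
env.servo_line(pose(l,.067,-.05,.118))
env.servo_line(pose(l,.067,-.026,.118),max_speed=.04)
for th in np.arange(l,-1.25,-.08):
    r=env.servo_line(pose(th,.067,-.0225,.118),max_speed=.03,attitude=rv(th+np.pi),f_stop=12)
    print(round(th,2),r,np.round(env.current_contact_force(),1))
    if r: break
print(env.current_t())
e=env.current_eef_pos(); th=th+.08
p=pose(th,.067,-.06,e[2]); env.servo_line(p,max_speed=.08)
p[2]=.28; env.servo_line(p)
q=np.array(env.current_joint_pos()); q[0]=.9; env.movej(q)
print(env.current_contact_force(),env.current_t())
s=env.capture("top")[:,:,::-1]
cv2.imwrite("pics/t3.png",cv2.resize(s[125:275,250:400],None,fx=4,fy=4,interpolation=cv2.INTER_CUBIC))
```

```text
[-0.00122403  0.00392814]
[ 7.54209316e-02  5.35969633e-01  1.44656841e+00 -1.57010576e-05
  1.15899542e+00 -1.94631622e+00]
0.45 False [ 0.3  0.5 -0.5]
0.37 False [-0.3  0.2 -0.4]
0.29 False [ 0.1  0.  -0.1]
0.21 False [0.1 0.5 0.1]
0.13 False [-0.7  0.  -1.1]
0.05 False [0.  0.4 0. ]
-0.03 False [-1.2  0.3  0.5]
-0.11 False [0.3 0.2 0.1]
-0.19 False [ 0.2 -0.1  0.2]
-0.27 False [-0.3  1.  -0.5]
-0.35 False [0.3 0.9 0.2]
-0.43 False [-0.9  0.4 -1.1]
-0.51 False [-1.1 -0.1  0.4]
-0.59 False [0.3 0.3 0.2]
-0.67 False [-0.5  0.   0. ]
-0.75 False [-0.3  0.5  1.1]
-0.83 False [-0.1 -0.3 -0.5]
-0.91 False [-0.9  0.5  0.6]
-0.99 False [-0.2 -0.2  0.3]
-1.07 True [ 6.6  4.8 -0.7]
25.225
[0.19048638 0.11342218 0.3109469 ] 29.4167
```

View pics/t3.png

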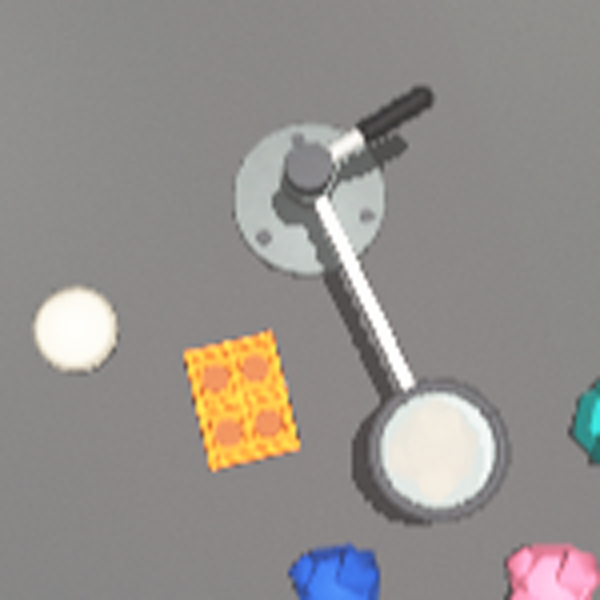

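The lever now points to crop (428,95). It has turned about 1.47 rad and stopped hard, so it is at its stop. The lens is still over the ore, and the pebble and mold haven't moved.

```bash
python3 -c "
from rig import env
env.pause(.5); print(env.close_job())"
```

```text
the job is handed in; nothing more can be done
None
```

The job is handed in: the lens stands about 4 mm from the ore's centre by my camera measurements, the locking lever is at its stop after about 1.47 rad, and the pebble and mold were seen in place; I got no verdict back.

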